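Ring up the card box: set it on the counter and scan its barcode with the hand scanner

ROBOT

A 7-joint arm with a two-finger parallel gripper is mounted at the origin on the work surface; the furniture and walls round the work are solid. World frame = base frame: x ahead of the robot, y to its left, z up, the work surface at z = 0. Lengths are in m, angles in rad, forces in N, time in s.
With the tool pointing down it reaches from about 0.425 to 0.925 m from the base axis. Payload 6.8 kg.
Tool frame: the origin (TCP) lies at the very end of the fingers, on their centre line; the grasp point (between the pads) lies 19 mm behind it; z points along the fingers, y is the line along which they close (so a half turn about z gives the same grasp; the last joint's range is limited). The gripper opens to 85 mm and grips with 20 to 120 N. Pads are 22 mm wide; open, the fingers measure 114 mm over their backs; the gripper's body (76 mm by 85 mm) begins 54 mm behind the grasp point. The pads swing forward as they close: fully open they stand 13 mm farther back than shut.
Start: joints at [-1.357, 0.477, 0.022, 1.555, -0.011, 1.109, -0.083], TCP at [0.213, 0.64, 0.194] pointing down, gripper open.
Joint ranges: [-2.96, 2.96], [-0.34, 2.1], [-1.41, 1.46], [0.24, 2.44], [-1.37, 4.51], [0.17, 1.92], [-2.96, 2.96]. Speed limits (rad/s): [2.39, 2.39, 3.14, 3.14, 3.14, 3.14, 3.14].

INTERFACE

Orientations are given as a unit quaternion [w, x, y, z].
In Python, from station import get_obs, read_camera, hand_in gives the robot as it stands.
- The arm moves only by the tool arm_command, never from a script. Its argument "commands" is one flat list of numbers, 7 for each row, row after row: the shift along the tool's x, y, z in m, then the turn, a rotation vector about the tool's x, y, z in degrees, then the opening, from 0 (shut) to 1 (fully open). In form: [tx, ty, tz, rx, ry, rz, fingers, tx, ty, tz, rx, ry, rz, fingers, ...]. A call has 1 to 8 rows; each row is the pose to reach, as a shift and turn from the pose commanded when the call began, along the tool's axes at that moment; what a row does not reach only later rows make up. A row lasts 1/10 s, in which the tool goes at most 50 mm and 8.59 degrees, less where a joint would pass 70% of its speed; a pose out of reach is approached as far as the arm can. A call with a gripper value outside its range is refused whole. The fingers move at their own pace and stop on an object; "force" is the grip in N (left out, the last holds). Time passes only in rows, so rows that repeat a pose let the fingers close. It gives the time, the measured TCP pose, the force, the opening and the grip force at its end, in the units of the state.
- get_obs(): the state, without advancing time (a new reading comes with each control period).
- read_camera(name): name is "scene" or "side" or "wrist"; returns a dict with "img" (400x640x3 uint8, red, green, blue), "camera_matrix" (3x3 intrinsics, pixels), "k1" (the pictures are not rectified: a ray, as slopes to the right and down, at radius r is drawn at 1 + k1 r^2 times it, then the intrinsics apply), "pose" (4x4, takes a point from camera to world coordinates). Camera axes: x right, y down, z forward; pixel columns grow to the right and rows downward; lengths in m; the calibration is good to about 2 mm. A picture is of the moment at which its call begins. There is no depth.
- hand_in(): hands the job in; it is judged then, once.
The state is a dict: "t": time; "q": joint angles; "joint_vel": joint speeds; "joint_torque": joint torques, N m; "eef_pos": TCP position; "tool_rot": TCP orientation; "contact_force": force on the tool from outside, world axes, zero at the start; "torque": the same for the moment, N m; "gripper_width": opening from 0.0 (shut) to 1.0 (fully open); "grasp_force": force on a finger pad.
Only numpy, scipy, OpenCV 4.12 (cv2) and the standard library are available. Lean on these libraries where they do the work, as an engineer would, in place of code of your own. Each camera call takes 0.05 s, during which the arm holds its last target. There are 200 camera calls.

TASK

Lift the flat card box out of the wooden basket and stand it on its long edge in the middle of the counter mat, its barcode turned to face the scanner's holster. Then draw the hand scanner straight up out of its holster, lean it over to about 45 degrees and aim its window at the middle of the barcode from in front, about a hand's breadth away; finish like that, still holding the scanner steady in the air and touching nothing with it. Leave the other goods in the basket and everything else where it stands.

Things in the scene. Friction and masses are not known exactly. Their poses are not given: they have to be found in the camera images.
- card_box_centre (a point): centre of the flat pink gift box of note cards, 88 x 125 x 26 mm, 0.11 kg, that stands on a long edge in the basket. Roll and pitch are 0 as it stands: x runs through its 26 mm thickness, from the barcode face inwards, y along its 125 mm, z up its 88 mm height; the centre is 44 mm above what it stands on. Grip it across the 26 mm, in its upper half.
- barcode: white barcode sticker, 56 x 36 mm with upright black bars, on the middle of one large face of the card box; origin at the sticker's centre, 13 mm from the box's centre; axes as for the box: -x points straight out of the sticker, y along its width, z up
- basket: wooden slatted tray that stays put, 170 (x) x 220 (y) mm outside, walls 6 mm thick and 50 mm high, inner floor 8 mm up; origin at the centre of its underside. Basket and holster change sides, left or right of the mat.
- counter_mat: dark rubber mat fixed on the table, 140 (x) x 165 (y) mm, 4 mm thick; origin at the centre of its underside; its -x side is nearest the robot
- holster: black scanner stand that stays put: round weighted foot 108 mm across, and on it an upright pocket 47 (x) x 71 (y) mm outside, open at the top, its floor 14 mm and its rim 54 mm above the table; the scanner's head sits 40 mm deep with 2.5 mm of play on each side. Origin at the centre of its underside.
- scanner_grip (a point): point to grip on the grey hand scanner, on its long axis, 114 mm from the window and 26 mm below the tail. It is 140 mm long, 0.13 kg, and stands nose down in the holster: head 34 (x) x 58 (y) mm over the lowest 36 mm, shoulder to 48 mm, then a straight handle 28 (x) x 32 (y) mm to the tail. z runs from the window to the tail; it looks out along -z. It reads by itself, in any turn about its long axis: no trigger is pressed.
- scanner_window (a point): centre of the scanner's window, in the middle of its lower end face; axes as for the grip; the line of sight leaves it along -z
- tape_roll: yellow roll of paper tape, 48 mm across and 19 mm high, lying in the basket; origin at the centre of its underside
- ribbon_spool: small spool of ribbon, 60 mm across and 24 mm high, lying in the basket; origin on its underside
- stamp_dark: rubber stamp with dark handle, 40 x 40 x 74 mm, on the table; origin at the centre of its underside
- stamp_pale: rubber stamp with pale handle, 35 x 50 x 74 mm, on the table; origin at the centre of its underside
- candle_tin: round tin, 66 mm across, 28 mm high, at the back of the table; origin at the centre of its underside
- glue_stick: glue stick, 27 mm across, 96 mm high, standing at the back of the table; origin at the centre of its underside
Things that resemble listed ones, but are neither listed nor needed, are in the scene too. Leave any black or orange look-alike of the tape_roll alone.

How it is judged:
On the way, in this order (a step that is already met when the one before it is completed fails the run):
1. the card box stands released on its long edge in the middle of the counter mat, barcode facing the holster (x of card_box_centre in the frame of counter_mat between -0.04 and 0.04 m and y of card_box_centre in the frame of counter_mat between -0.05 and 0.05 m and height (world z) of card_box_centre between 0.042 and 0.056 m and angle between barcode's own z axis and vertical below 0.12 rad and x of holster in the frame of barcode below -0.16 m and contact force between the fingers and card_box below 0.1 N and linear speed of card_box below 0.02 m/s), for 0.3 s.
2. the scanner is drawn up out of the holster, gripped by the fingers (contact force between the fingers and scanner above 1 N and z of scanner_window in the frame of holster above 0.06 m), for 0.1 s.
At the end, for the whole second after the job is handed in: Box upright, released, within 40/50 mm of the mat's middle, barcode to the holster (45 deg). Scanner held still, touching nothing, window 70 mm up, tilted 30 deg or more, 45-170 mm before the barcode, line of sight within 22 mm of its centre, at most 60 deg off square. Other goods in the basket (all of step 1 and contact force between the fingers and scanner above 1 N and height (world z) of scanner_window above 0.07 m and angle between scanner_window's own z axis and vertical above 0.52 rad and x of barcode in the frame of scanner_window between -0.022 and 0.022 m and y of barcode in the frame of scanner_window between -0.022 and 0.022 m and z of barcode in the frame of scanner_window between -0.17 and -0.045 m and x of scanner_window in the frame of barcode below -0.02 m and angle between the z axis of scanner_window and the x axis of barcode, either way round below 1.06 rad and linear speed of scanner below 0.02 m/s and contact force between scanner and card_box below 0.1 N and contact force between scanner and holster below 0.1 N and contact force between scanner and basket below 0.1 N and contact force between scanner and counter_mat below 0.1 N and x of tape_roll in the frame of basket between -0.085 and 0.085 m and y of tape_roll in the frame of basket between -0.11 and 0.11 m and x of ribbon_spool in the frame of basket between -0.085 and 0.085 m and y of ribbon_spool in the frame of basket between -0.11 and 0.11 m and height (world z) of each of tape_roll, ribbon_spool below 0.03 m); the arm keeps its last pose, push and grip.
It fails at once if a thing standing on the table is knocked or moved by more than 30 mm (distance of any of stamp_dark, stamp_pale, candle_tin, glue_stick from where it was at the start of the episode above 0.03 m).
It fails at once if the other goods are taken out of the basket (height (world z) of any of tape_roll, ribbon_spool above 0.07 m).
It also fails if it takes over 48 s, if anything falls off the work surface, if the arm or the gripper's body presses on something with over 40 N, if the wrist force passes 120 N, or if a joint passes its speed limit or range.

## Working session

There is one attempt and no reset: what is moved stays moved. The work goes in short steps, Python scripts to look and compute and a tool call to move; the robot and the scene stay as the last step left them, time stands still between calls to the robot, and variables do not carry over. Pictures are saved under pics/ and viewed, at most 10 in all, crops included, and the job is handed in when it is done.

Besides the shell and the picture viewer there is one more tool, called after "Request:" by a JSON object that holds its "op" and its "data", one argument or row to a line. arm_command: Moves the arm, as the interface text tells. Its arguments: {"type":"object","properties":{"commands":{"type":"array","items":{"type":"number"}},"force":{"type":"number"}},"required":["commands"]}

```bash
mkdir -p pics; cat > h.py <<'E'
import numpy as np, cv2
from station import get_obs, read_camera
def snap(n):
    c=read_camera(n); return c
def ray(c,u,v):
    K=c["camera_matrix"]; x=(u-K[0,2])/K[0,0]; y=(v-K[1,2])/K[1,1]
    rd=np.hypot(x,y); r=rd
    for _ in range(20): r=rd/(1+c["k1"]*r*r)
    s=r/rd if rd>0 else 1
    d=c["pose"][:3,:3]@np.array([x*s,y*s,1]); return c["pose"][:3,3],d
def onz(c,u,v,z):
    o,d=ray(c,u,v); return o+d*(z-o[2])/d[2]
def proj(c,p):
    T=c["pose"]; q=T[:3,:3].T@(np.array(p)-T[:3,3]); x,y=q[0]/q[2],q[1]/q[2]
    f=1+c["k1"]*(x*x+y*y); K=c["camera_matrix"]; return K[0,0]*x*f+K[0,2],K[1,1]*y*f+K[1,2]
def tri(c1,p1,c2,p2):
    o1,d1=ray(c1,*p1);o2,d2=ray(c2,*p2)
    A=np.stack([d1,-d2],1);s=np.linalg.lstsq(A,o2-o1,rcond=None)[0]
    a,b=o1+s[0]*d1,o2+s[1]*d2
    return (a+b)/2,np.linalg.norm(a-b)
E
python3 - <<'E'
from h import *
import pickle
for n in ["scene","side","wrist"]:
    c=snap(n); pickle.dump(c,open(n+"0.pkl","wb")); cv2.imwrite(f"pics/{n}0.png",c["img"][:,:,::-1]); print(n,c["pose"][:3,3].round(3),c["pose"][:3,2].round(2),c["camera_matrix"][0,0],c["k1"])
o=get_obs();print(o["t"],o["eef_pos"],o["tool_rot"])
E
```

```text
scene [-0.099 -0.458  0.769] [ 0.58  0.48 -0.66] 405.4708902054591 -0.09097444589239284
side [ 0.464 -0.781  0.615] [ 0.01  0.84 -0.54] 401.8709680803994 -0.0819652653164268
wrist [0.151 0.661 0.371] [ 0.25 -0.08 -0.97] 322.2987387622799 -0.040443671912730995
0.15 [0.21337361 0.63986598 0.19303658] [-5.38919270e-05  1.60211684e-01  9.87082431e-01 -6.98130182e-04]
```

View pics/scene0.png

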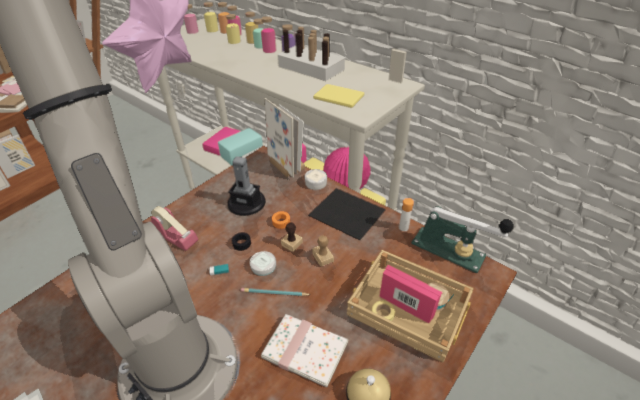

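View pics/side0.png

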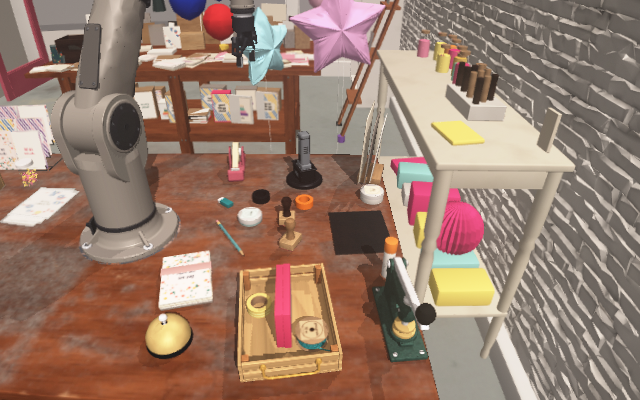

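The scene view shows the pink box with its barcode at (405,297) in the basket at (410,305), the mat at (347,213), the scanner in its holster at (243,185) and the stamps at (291,237) and (322,250). The glue stick is at (407,215). In the side view the box is at (284,305), the mat at (360,232) and the holster at (304,165). There are three rolls: yellow in the basket at side (258,304), black at (261,197) and orange at (304,202). The yellow one fits the description, and I leave all three alone. I'll enlarge these areas.

```bash
python3 - <<'E'
from h import *
import pickle
s,d=[pickle.load(open(n+"0.pkl","rb"))["img"][:,:,::-1] for n in("scene","side")]
r=lambda im,x0,y0,w,h:cv2.resize(im[y0:y0+h,x0:x0+w],(400,300),interpolation=cv2.INTER_CUBIC)
m=np.vstack([np.hstack([r(s,345,250,133,100),r(d,225,255,160,120)]),np.hstack([r(s,190,125,133,100),r(d,250,110,133,100)])])
cv2.imwrite("pics/mos.png",m)
E
```

```text
(no output)
```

View pics/mos.png

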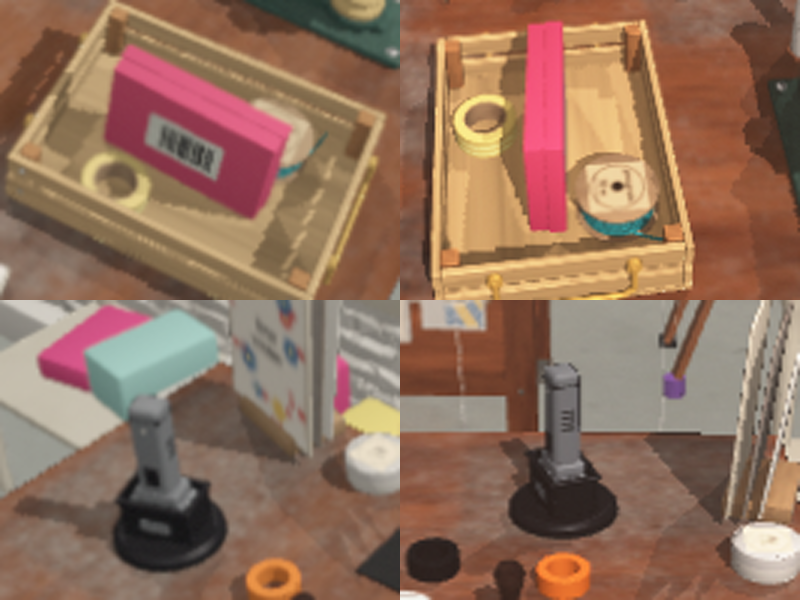

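The enlarged crop confirms the one pink box in the basket with the barcode sticker facing the robot. The yellow roll and the spool lie beside it, and the grey scanner stands nose down in the black holster.

```bash
python3 - <<'E'
from h import *
import pickle
s,d=[pickle.load(open(n+"0.pkl","rb")) for n in("scene","side")]
print("box top scene",[onz(s,345+x/3,250+y/3,.096)[:2].round(3) for x,y in[(125,47),(290,125),(272,148),(115,72)]])
print("box top side",[onz(d,225+(x-400)*.4,255+y*.4,.096)[:2].round(3) for x,y in[(530,25),(562,25),(565,152),(528,150)]])
print("barcode", onz(s,405,297,.052).round(3))
for c,roi in((s,(300,180,95,65)),(d,(322,203,76,55))):
    x,y,w,h=roi; g=c["img"][y:y+h,x:x+w].max(2)<50
    n,l,st,_=cv2.connectedComponentsWithStats(g.astype(np.uint8)); i=1+st[1:,4].argmax()
    P=np.argwhere(l==i)[:,::-1]+[x,y]; W=np.array([onz(c,u,v,.004)[:2] for u,v in P],np.float32)
    print("mat",st[i],cv2.minAreaRect(W))
for c,roi in((s,(220,165,50,52)),(d,(280,150,48,42))):
    x,y,w,h=roi; g=c["img"][y:y+h,x:x+w].max(2)<60
    P=np.argwhere(g)[:,::-1]+[x,y]; W=np.array([onz(c,u,v,.008)[:2] for u,v in P],np.float32)
    print("foot",len(P),W.min(0),W.max(0))
# tail and foot by eye
print("tail tri",tri(s,(190+148/3,125+105/3),d,(250+163/3,110+73/3)))
print("foot", onz(s,190+170/3,125+228/3,.006).round(3),onz(d,250+163/3,110+208/3,.006).round(3))
for n,p,q in[("dark",(291,242),(287,230)),("pale",(322,257),(289,241)),("glue",(405,226),(388,268))]: print(n,onz(s,*p,.01).round(3),onz(d,*q,.01).round(3))
E
```

```text
box top scene [array([ 0.41 , -0.214]), array([ 0.422, -0.338]), array([ 0.398, -0.337]), array([ 0.387, -0.221])]
box top side [array([ 0.391, -0.22 ]), array([ 0.415, -0.22 ]), array([ 0.424, -0.341]), array([ 0.399, -0.34 ])]
barcode [ 0.395 -0.275  0.052]
mat [63 37 14  8 80] ((0.582898736000061, -0.06121344491839409), (0.026895442977547646, 0.03678719326853752), 38.53728103637695)
mat [39 42 14  8 68] ((0.5825120806694031, -0.0635385662317276), (0.024461451917886734, 0.027873272076249123), 21.92958641052246)
foot 743 [0.37052906 0.1981929 ] [0.49453783 0.3403222 ]
foot 605 [0.3747326 0.1955236] [0.4768239  0.40872902]
tail tri (array([0.4287773 , 0.25578237, 0.14843618]), np.float64(0.0010762928927799047))
foot [0.429 0.255 0.006] [0.427 0.248 0.006]
dark [0.389 0.047 0.01 ] [ 0.392 -0.002  0.01 ]
pale [ 0.4   -0.045  0.01 ] [ 0.4   -0.045  0.01 ]
glue [ 0.619 -0.149  0.01 ] [ 0.621 -0.136  0.01 ]
```

```bash
python3 - <<'E'
from h import *
import pickle
s,d=[pickle.load(open(n+"0.pkl","rb")) for n in("scene","side")]
for c,u,v,roi in((s,347,213,(295,180,100,65)),(d,360,232,(318,200,80,60))):
    im=c["img"].astype(int);x,y,w,h=roi; print(im[v,u])
    g=(np.abs(im[y:y+h,x:x+w]-im[v,u]).max(2)<14).astype(np.uint8)
    n,l,st,_=cv2.connectedComponentsWithStats(g); i=1+st[1:,4].argmax()
    P=np.argwhere(l==i)[:,::-1]+[x,y]; W=np.array([onz(c,a,b,.004)[:2] for a,b in P],np.float32)
    print("mat",st[i],cv2.minAreaRect(W))
E
```

```text
[51 51 48]
mat [  14    9   75   51 1957] ((0.5703333020210266, 0.004971139132976532), (0.1368149220943451, 0.16276472806930542), 4.574420928955078)
[58 47 43]
mat [  11   11   60   44 2198] ((0.570358395576477, 0.003156311810016632), (0.1388460397720337, 0.16783829033374786), 4.15281343460083)
```

```bash
cat >> h.py <<'E'
from scipy.spatial.transform import Rotation as R
def toolrot(yaw_y,tilt_axis=None,tilt=0):
    "tool down with tool y at yaw (deg), then tilted about a world axis (deg)"
    a=np.radians(yaw_y); y=np.array([np.cos(a),np.sin(a),0]); z=np.array([0,0,-1.]); M=np.stack([np.cross(y,z),y,z],1)
    r=R.from_matrix(M)
    if tilt_axis is not None:
        t=np.array(tilt_axis,float); r=R.from_rotvec(np.radians(tilt)*t/np.linalg.norm(t))*r
    return r
def step(p,r,pos=None,rot=None):
    "row from pose (measured unless given) to p,r"
    o=get_obs()
    if pos is None:
        pos=o["eef_pos"]; w,x,y,z=o["tool_rot"]; rot=R.from_quat([x,y,z,w])
    t=rot.inv().apply(np.array(p)-pos); v=np.degrees((rot.inv()*r).as_rotvec())
    print(np.round(t,4),np.round(v,1))
E
python3 - <<'E'
from h import *
step([.45,.40,.26],toolrot(45)); step([.57,.12,.26],toolrot(20))
E
```

```text
[-0.3004 -0.1528 -0.0667] [-0.1  0.  26.6]
[-0.5028 -0.3805 -0.0664] [-0.1  0.  51.6]
```

Request:
{"op": "arm_command", "data": {
  "commands": [-0.1, -0.05, -0.066, 0, 0, 9, 1, -0.2, -0.1, -0.066, 0, 0, 18, 1, -0.3, -0.153, -0.066, 0, 0, 26, 1, -0.3, -0.153, -0.066, 0, 0, 26, 1, -0.4, -0.27, -0.066, 0, 0, 40, 1, -0.5, -0.38, -0.066, 0, 0, 51, 1, -0.5, -0.38, -0.066, 0, 0, 51, 1, -0.5, -0.38, -0.066, 0, 0, 51, 1],
  "force": 40
}}

```text
t: 0.95
eef_pos: [0.4493, 0.3301, 0.2508]
tool_rot: [-0.0, 0.571, 0.821, -0.0]
contact_force: [1.1, 0.2, -0.0]
gripper_width: 1.001
grasp_force: 0.0
```

```bash
python3 - <<'E'
from h import *
o=get_obs();print(o["t"],o["eef_pos"],o["q"].round(2) if hasattr(o["q"],"round") else o["q"])
step([.50,-.16,.26],toolrot(5)); step([.40,-.27,.23],toolrot(5))
E
```

```text
0.95 [0.44927582 0.33007043 0.25075165] [-1.02  0.23  0.33  1.79 -0.08  1.13 -0.31]
[-0.4771 -0.1228 -0.0092] [-0.  -0.  15.3]
[-0.5455 -0.2548  0.0208] [-0.  -0.  15.3]
```

Request:
{"op": "arm_command", "data": {
  "commands": [-0.25, -0.02, -0.01, 0, 0, 8, 1, -0.25, -0.02, -0.01, 0, 0, 8, 1, -0.25, -0.02, -0.01, 0, 0, 8, 1, -0.25, -0.02, -0.01, 0, 0, 15, 1, -0.25, -0.02, -0.01, 0, 0, 15, 1, -0.477, -0.12, -0.01, 0, 0, 15, 1, -0.477, -0.12, -0.01, 0, 0, 15, 1, -0.477, -0.12, -0.01, 0, 0, 15, 1]
}}

```text
t: 1.75
eef_pos: [0.5088, -0.0598, 0.2608]
tool_rot: [-0.0, 0.672, 0.741, 0.0]
contact_force: [0.3, -0.8, -0.9]
gripper_width: 1.0
grasp_force: 0.0
```

Request:
{"op": "arm_command", "data": {
  "commands": [0, 0, 0, 0, 0, 0, 1]
}}

```text
t: 1.85
eef_pos: [0.5079, -0.0661, 0.2612]
tool_rot: [0.001, 0.676, 0.737, -0.001]
contact_force: [-0.0, 0.7, -0.0]
gripper_width: 1.005
grasp_force: 0.0
```

```bash
python3 - <<'E'
from h import *
o=get_obs();print(o["t"],o["eef_pos"],o["q"])
step([.50,-.16,.26],toolrot(5)); step([.406,-.279,.23],toolrot(5))
E
```

```text
1.85 [ 0.50791339 -0.06607464  0.26120134] [-0.54468757  0.14945915  0.62497175  1.88776082 -0.09403287  1.13337577
  0.20009427]
[-0.0929 -0.0159  0.0014] [ 0.   0.1 -0.1]
[-0.2034 -0.1197  0.0316] [ 0.   0.1 -0.1]
```

Request:
{"op": "arm_command", "data": {
  "commands": [-0.09, -0.016, 0, 0, 0, 0, 1, -0.09, -0.016, 0, 0, 0, 0, 1, -0.203, -0.12, 0.032, 0, 0, 0, 1, -0.203, -0.12, 0.032, 0, 0, 0, 1, -0.203, -0.12, 0.032, 0, 0, 0, 1, -0.203, -0.12, 0.032, 0, 0, 0, 1, -0.203, -0.12, 0.032, 0, 0, 0, 1, -0.203, -0.12, 0.032, 0, 0, 0, 1]
}}

```text
t: 2.65
eef_pos: [0.4107, -0.2702, 0.2288]
tool_rot: [0.0, 0.671, 0.741, 0.0]
contact_force: [-0.5, 0.5, 0.3]
gripper_width: 1.0
grasp_force: 0.0
```

```bash
python3 - <<'E'
from h import *
o=get_obs();print(o["t"],o["eef_pos"])
c=snap("wrist"); im=cv2.cvtColor(c["img"],cv2.COLOR_RGB2HSV)
g=cv2.inRange(im,(160,120,80),(179,255,255)); n,l,st,_=cv2.connectedComponentsWithStats(g); i=1+st[1:,4].argmax()
P=np.argwhere(l==i)[:,::-1]; W=np.array([onz(c,a,b,.096)[:2] for a,b in P],np.float32)
print(st[i],cv2.minAreaRect(W)); cv2.imwrite("pics/w1.png",c["img"][:,:,::-1])
import pickle;pickle.dump(c,open("w1.pkl","wb"))
E
```

```text
2.65 [ 0.41072087 -0.27024444  0.22884175]
[ 295  122   30  123 3134] ((0.4048874080181122, -0.2752736508846283), (0.025822749361395836, 0.12389744073152542), 3.636312961578369)
```

View pics/w1.png

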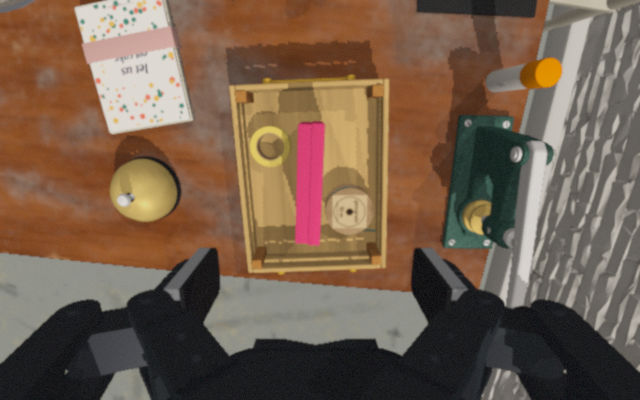

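The wrist view shows the box's top at (310,183), between the roll at (268,147) and the spool at (349,211), with nothing in the fingers' way. Descending.

```bash
python3 - <<'E'
from h import *
step([.405,-.276,.10],toolrot(3.8));step([.405,-.276,.060],toolrot(3.8))
E
```

```text
[-0.0054 -0.0067  0.1289] [ 0.  -0.   1.9]
[-0.0054 -0.0067  0.1689] [ 0.  -0.   1.9]
```

Request:
{"op": "arm_command", "data": {
  "commands": [-0.0054, -0.0067, 0.05, 0, 0, 1.9, 1, -0.0054, -0.0067, 0.1, 0, 0, 1.9, 1, -0.0054, -0.0067, 0.129, 0, 0, 1.9, 1, -0.0054, -0.0067, 0.15, 0, 0, 1.9, 1, -0.0054, -0.0067, 0.169, 0, 0, 1.9, 1, -0.0054, -0.0067, 0.169, 0, 0, 1.9, 1, -0.0054, -0.0067, 0.169, 0, 0, 1.9, 1]
}}

```text
t: 3.4
eef_pos: [0.4044, -0.2768, 0.06]
tool_rot: [-0.0, 0.683, 0.73, 0.0]
contact_force: [-0.2, -1.0, 1.0]
gripper_width: 1.0
grasp_force: 0.0
```

Request:
{"op": "arm_command", "data": {
  "commands": [0, 0, 0, 0, 0, 0, 0.2, 0, 0, 0, 0, 0, 0, 0.1, 0, 0, 0, 0, 0, 0, 0, 0, 0, 0, 0, 0, 0, 0, 0, 0, 0, 0, 0, 0, 0, 0, 0, 0, 0, 0, 0, 0, 0, 0, 0, 0, 0, 0, 0],
  "force": 30
}}

```text
t: 4.1
eef_pos: [0.4034, -0.2776, 0.0598]
tool_rot: [-0.0, 0.684, 0.729, 0.0]
contact_force: [0.8, -0.3, 1.0]
gripper_width: 0.0
grasp_force: 0.0
```

The fingers shut fully with no grip force, so I look again.

```bash
python3 - <<'E'
from h import *
a=snap("wrist")["img"][:,:,::-1]; s=snap("scene")["img"][:,:,::-1]; d=snap("side")["img"][:,:,::-1]
r=lambda im,x0,y0,w,h:cv2.resize(im[y0:y0+h,x0:x0+w],(400,300))
cv2.imwrite("pics/g1.png",np.vstack([np.hstack([r(a,0,0,640,400),r(s,300,180,200,150)]),np.hstack([r(d,180,170,240,180),r(a,220,150,200,150)])]))
E
```

```text
(no output)
```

View pics/g1.png

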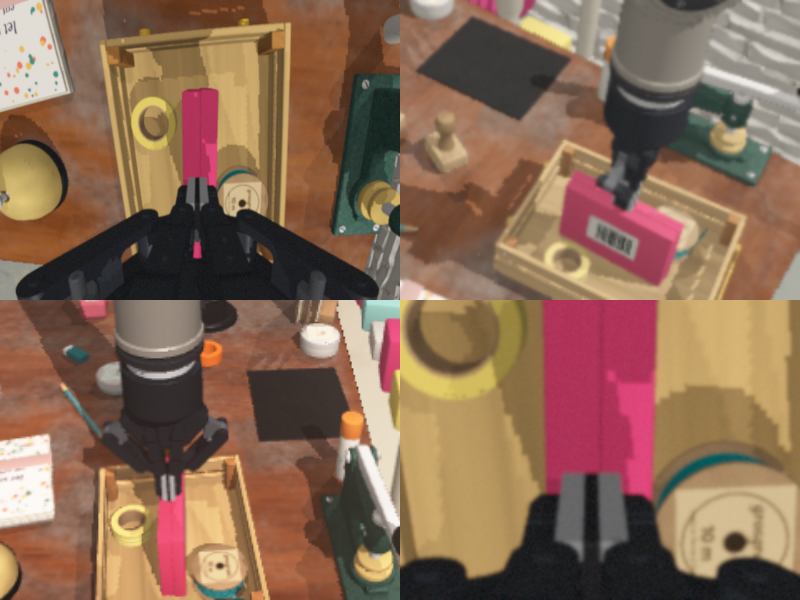

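The fingers have closed above the box's top edge, with the tips at scene (412,282) and side (282,288), although the state says z = 0.060. I'll triangulate the tip and the box top.

```bash
python3 - <<'E'
from h import *
import pickle
s,d=[pickle.load(open(n+"0.pkl","rb")) for n in("scene","side")]
print("tip",tri(s,(412.5,282),d,(282,288)))
M=lambda x,y:(345+x/3,250+y/3); N=lambda x,y:(225+(x-400)*.4,255+y*.4)
for a,b in zip([(125,47),(290,125),(272,148),(115,72)],[(562,25),(565,152),(528,150),(530,25)]): print("top",tri(s,M(*a),d,N(*b)))
o=get_obs();print(o)
for p in [(0.4034,-.2776,.06),(0.4034,-.2776,.1)]: print(proj(s,p),proj(d,p))
E
```

```text
tip (array([ 0.40474015, -0.28006017,  0.09769831]), np.float64(0.0010235354416866153))
top (array([ 0.41421468, -0.21257927,  0.08976345]), np.float64(0.0009506691982322782))
top (array([ 0.42360068, -0.3377163 ,  0.09293086]), np.float64(0.001266086633804971))
top (array([ 0.39917419, -0.33680474,  0.09346438]), np.float64(0.0010779443880456936))
top (array([ 0.38968944, -0.21911136,  0.09360696]), np.float64(0.0024707131667571634))
{'t': 4.25, 'q': array([-0.04411532,  0.4274235 ,  0.64519629,  2.14051566, -0.40111594,
        0.69238738,  0.93586412]), 'joint_vel': array([ 3.42783810e-04, -3.53145823e-05, -1.52527210e-03,  1.64736807e-03,
        6.81908967e-04,  1.90132416e-04,  2.43628987e-04]), 'joint_torque': array([-1.80526658e-03, -3.91811836e+01,  7.52928436e+00, -1.84731746e+01,
        9.56929842e-03,  2.23714676e-03, -1.76263184e-04]), 'eef_pos': array([ 0.40337662, -0.27755671,  0.05971442]), 'tool_rot': array([-2.87520607e-05,  6.84166791e-01,  7.29325579e-01, -1.98042457e-05]), 'contact_force': array([-0.55175613,  0.39841785,  0.566338  ]), 'torque': array([ 0.00145042, -0.04485168, -0.01606097]), 'grasp_force': 0.0, 'gripper_width': -0.0038313945065417652}
(np.float64(408.60758341659147), np.float64(292.97631841623127)) (np.float64(282.4458213875838), np.float64(301.4756385061992))
(np.float64(411.3376681184125), np.float64(281.37604466620155)) (np.float64(281.4395464216647), np.float64(285.78944516415913))
```

Request:
{"op": "arm_command", "data": {
  "commands": [0, 0, -0.04, 0, 0, 0, 0, 0, 0, -0.08, 0, 0, 0, 0, 0, 0, -0.08, 0, 0, 0, 0, 0, 0, -0.08, 0, 0, 0, 0]
}}

```text
t: 4.65
eef_pos: [0.404, -0.2775, 0.1403]
tool_rot: [0.001, 0.684, 0.729, 0.001]
contact_force: [0.2, 0.3, -0.6]
gripper_width: -0.001
grasp_force: 0.0
```

```bash
python3 - <<'E'
from h import *
o=get_obs();p=o["eef_pos"];print(o["t"],p,o["contact_force"],o["gripper_width"])
out=[]
for n in("wrist","scene","side"):
    c=snap(n); u,v=proj(c,p); print(n,u,v, [round(x) for q in(.02,.037) for x in proj(c,p+[0,0,q])])
    x0,y0=int(u)-50,int(v)-60; x0=max(0,x0);y0=max(0,min(y0,300))
    print(x0,y0); k=c["img"][y0:y0+100,x0:x0+133,::-1]; out.append(cv2.resize(k,(400,300)))
out.append(out[0]*0)
cv2.imwrite("pics/g2.png",np.vstack([np.hstack(out[:2]),np.hstack(out[2:])]))
E
```

```text
4.65 [ 0.40402012 -0.27751201  0.14034489] [ 0.20195923  0.26109534 -0.57448424] -0.0012687534857821867
wrist 315.27582920000106 228.10478962444094 [315, 241, 315, 255]
265 168
scene 414.3816775876807 268.63938162608326 [416, 262, 417, 256]
364 208
side 280.7376147462495 268.84505251979624 [280, 260, 280, 252]
230 208
```

View pics/g2.png

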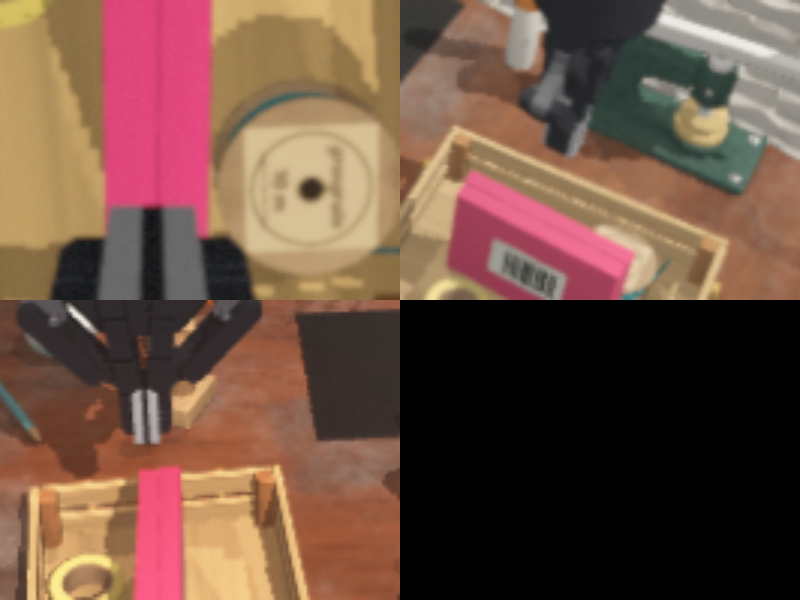

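```bash
python3 - <<'E'
from h import *
import pickle
s,d=[pickle.load(open(n+"0.pkl","rb")) for n in("scene","side")]
print(tri(s,(364+167/3,208+150/3),d,(230+147/3,208+143/3)))
E
```

```text
(array([ 0.40365209, -0.2833895 ,  0.17602683]), np.float64(0.0014985398179032405))
```

The real fingertips are about 35 mm above the reported TCP: the tip triangulates to z = 0.176 while the state says 0.140. The wrist picture's scale is right, so the offset lies in the tool. I'll take real tip = reported TCP + 35 mm and go lower, checking the force on the way.

Request:
{"op": "arm_command", "data": {
  "commands": [0, 0, 0, 0, 0, 0, 1, 0, 0, 0, 0, 0, 0, 1, 0, 0, 0, 0, 0, 0, 1, 0, 0, 0, 0, 0, 0, 1, 0, 0, 0.05, 0, 0, 0, 1, 0, 0, 0.08, 0, 0, 0, 1, 0, 0, 0.095, 0, 0, 0, 1, 0, 0, 0.095, 0, 0, 0, 1]
}}

```text
t: 5.6
eef_pos: [0.4018, -0.2768, 0.0429]
tool_rot: [-0.002, 0.684, 0.729, -0.001]
contact_force: [0.2, 0.3, 0.5]
gripper_width: 1.001
grasp_force: 0.0
```

Request:
{"op": "arm_command", "data": {
  "commands": [0, 0, 0.012, 0, 0, 0, 1, 0, 0, 0.014, 0, 0, 0, 1, 0, 0, 0.014, 0, 0, 0, 0, 0, 0, 0.014, 0, 0, 0, 0, 0, 0, 0.014, 0, 0, 0, 0, 0, 0, 0.014, 0, 0, 0, 0, 0, 0, 0.014, 0, 0, 0, 0, 0, 0, 0.014, 0, 0, 0, 0]
}}

```text
t: 6.4
eef_pos: [0.4039, -0.2777, 0.0311]
tool_rot: [0.0, 0.684, 0.729, 0.0]
contact_force: [-0.0, 0.7, 4.4]
gripper_width: 0.299
grasp_force: 33.8
```

Request:
{"op": "arm_command", "data": {
  "commands": [0, 0, -0.03, 0, 0, 0, 0, 0, 0, -0.07, 0, 0, 0, 0, 0, 0, -0.11, 0, 0, 0, 0, 0, 0, -0.15, 0, 0, 0, 0, 0, 0, -0.17, 0, 0, 0, 0, 0, 0, -0.17, 0, 0, 0, 0]
}}

```text
t: 7.0
eef_pos: [0.4049, -0.2785, 0.2032]
tool_rot: [0.002, 0.684, 0.729, 0.001]
contact_force: [-0.0, 0.5, -1.3]
gripper_width: 0.299
grasp_force: 33.1
```

```bash
python3 - <<'E'
from h import *
step([.57,.004,.20],toolrot(-70))
o=get_obs();print(o["q"])
E
```

```text
[0.2713 0.1828 0.0038] [ 0.3 -0.1 73.7]
[-0.23512405  0.19296771  0.82144036  2.01611604 -0.17060417  0.99485276
  0.73374433]
```

Request:
{"op": "arm_command", "data": {
  "commands": [0.034, 0.023, 0, 0, 0, 8, 0, 0.068, 0.046, 0, 0, 0, 16, 0, 0.102, 0.069, 0, 0, 0, 24, 0, 0.136, 0.092, 0, 0, 0, 32, 0, 0.17, 0.115, 0, 0, 0, 40, 0, 0.204, 0.138, 0, 0, 0, 48, 0, 0.238, 0.161, 0, 0, 0, 56, 0, 0.271, 0.183, 0, 0, 0, 64, 0]
}}

```text
t: 7.8
eef_pos: [0.5684, 0.0063, 0.1991]
tool_rot: [-0.0, 0.967, 0.253, -0.001]
contact_force: [1.3, -0.8, -1.8]
gripper_width: 0.3
grasp_force: 33.0
```

Request:
{"op": "arm_command", "data": {
  "commands": [0, 0, 0, 0, 0, 5, 0, 0, 0, 0, 0, 0, 10, 0, 0, 0, 0, 0, 0, 10, 0]
}}

```text
t: 8.1
eef_pos: [0.5677, 0.0048, 0.1989]
tool_rot: [0.0, 0.985, 0.171, -0.002]
contact_force: [-0.6, -0.2, -1.2]
gripper_width: 0.297
grasp_force: 33.0
```

```bash
python3 - <<'E'
from h import *
o=get_obs();print(o["t"],o["eef_pos"],o["q"],o["gripper_width"])
step([.57,.004,.045],toolrot(-70));step([.57,.004,.028],toolrot(-70))
E
```

```text
8.1 [0.56772368 0.00478184 0.19894878] [-0.82798053  0.4184586   0.93823441  1.85220898 -0.38161433  1.06733652
 -0.96911238] 0.2967160729258492
[0.0024 0.0014 0.1539] [ 0.   0.2 -0.4]
[0.0024 0.0014 0.1709] [ 0.   0.2 -0.4]
```

Request:
{"op": "arm_command", "data": {
  "commands": [0.002, 0.001, 0.04, 0, 0, 0, 0, 0.002, 0.001, 0.08, 0, 0, 0, 0, 0.002, 0.001, 0.12, 0, 0, 0, 0, 0.002, 0.001, 0.15, 0, 0, 0, 0, 0.002, 0.001, 0.16, 0, 0, 0, 0, 0.002, 0.001, 0.166, 0, 0, 0, 0, 0.002, 0.001, 0.17, 0, 0, 0, 0, 0.002, 0.001, 0.171, 0, 0, 0, 0]
}}

```text
t: 8.9
eef_pos: [0.5718, 0.0043, 0.0306]
tool_rot: [-0.0, 0.985, 0.171, 0.001]
contact_force: [-0.2, 1.0, -1.4]
gripper_width: 0.297
grasp_force: 33.0
```

Request:
{"op": "arm_command", "data": {
  "commands": [0, 0, 0.001, 0, 0, 0, 0]
}}

```text
t: 9.0
eef_pos: [0.5719, 0.0044, 0.0298]
tool_rot: [-0.0, 0.985, 0.171, 0.001]
contact_force: [0.3, -0.3, -1.6]
gripper_width: 0.301
grasp_force: 33.0
```

Request:
{"op": "arm_command", "data": {
  "commands": [0, 0, 0.002, 0, 0, 0, 0, 0, 0, 0.003, 0, 0, 0, 0, 0, 0, 0.003, 0, 0, 0, 0]
}}

```text
t: 9.3
eef_pos: [0.5719, 0.0041, 0.027]
tool_rot: [-0.0, 0.985, 0.171, 0.001]
contact_force: [-1.0, -0.3, 7.2]
gripper_width: 0.301
grasp_force: 33.8
```

Contact at 0.027, so I release and rise.

Request:
{"op": "arm_command", "data": {
  "commands": [0, 0, -0.001, 0, 0, 0, 0.4, 0, 0, -0.001, 0, 0, 0, 0.6, 0, 0, -0.001, 0, 0, 0, 1, 0, 0, -0.001, 0, 0, 0, 1, 0, 0, -0.001, 0, 0, 0, 1, 0, 0, -0.03, 0, 0, 0, 1, 0, 0, -0.08, 0, 0, 0, 1, 0, 0, -0.13, 0, 0, 0, 1]
}}

```text
t: 10.1
eef_pos: [0.5701, 0.004, 0.1566]
tool_rot: [0.0, 0.985, 0.171, -0.001]
contact_force: [0.5, -0.3, 1.1]
gripper_width: 1.0
grasp_force: 0.0
```

Request:
{"op": "arm_command", "data": {
  "commands": [0, 0, -0.05, 0, 0, 0, 1, 0, 0, -0.1, 0, 0, 0, 1, 0, 0, -0.1, 0, 0, 0, 1]
}}

```text
t: 10.4
eef_pos: [0.5748, 0.0033, 0.2623]
tool_rot: [-0.0, 0.985, 0.17, 0.005]
contact_force: [0.4, -0.7, -1.2]
gripper_width: 0.995
grasp_force: 0.0
```

```bash
python3 - <<'E'
from h import *
import pickle
o=get_obs();print(o["t"],o["eef_pos"],o["q"].round(2))
c=snap("wrist"); pickle.dump(c,open("w2.pkl","wb"))
im=cv2.cvtColor(c["img"],cv2.COLOR_RGB2HSV)
g=cv2.inRange(im,(160,120,80),(179,255,255)); n,l,st,_=cv2.connectedComponentsWithStats(g); i=1+st[1:,4].argmax()
P=np.argwhere(l==i)[:,::-1]; W=np.array([onz(c,a,b,.092)[:2] for a,b in P],np.float32)
print(st[i],cv2.minAreaRect(W))
s=snap("scene"); pickle.dump(s,open("s2.pkl","wb"))
cv2.imwrite("pics/p1.png",np.hstack([cv2.resize(c["img"],(480,300)),cv2.resize(s["img"][150:270,220:348],(320,300))])[:,:,::-1])
E
```

```text
10.4 [0.5748111  0.00329435 0.26233117] [-0.87  0.36  0.99  1.77 -0.33  1.18 -1.01]
[ 301  119   27  112 2846] ((0.573428750038147, 0.004303291440010071), (0.12396326661109924, 0.028260301798582077), 19.32957649230957)
```

View pics/p1.png

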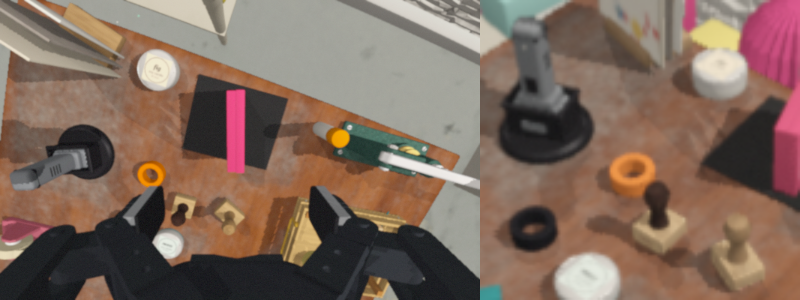

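The wrist view shows the box on the mat at (235,130) and the box measures (0.572, 0.004) with its x axis at -70.7°, so it stands well. The holster with the scanner is at (75,155). Next I move above the scanner.

```bash
python3 - <<'E'
from h import *
step([.50,.13,.27],toolrot(-25));step([.428,.253,.27],toolrot(15))
E
```

```text
[-0.025  -0.1422 -0.0132] [  0.   -0.1 -45.3]
[-0.0514 -0.2823 -0.0132] [  0.1  -0.1 -85.3]
```

Request:
{"op": "arm_command", "data": {
  "commands": [-0.006, -0.035, -0.005, 0, 0, -8, 1, -0.012, -0.07, -0.01, 0, 0, -16, 1, -0.018, -0.105, -0.012, 0, 0, -24, 1, -0.025, -0.14, -0.012, 0, 0, -32, 1, -0.03, -0.17, -0.012, 0, 0, -40, 1, -0.036, -0.2, -0.012, 0, 0, -48, 1, -0.036, -0.2, -0.012, 0, 0, -56, 1, -0.036, -0.2, -0.012, 0, 0, -64, 1]
}}

```text
t: 11.3
eef_pos: [0.4679, 0.1815, 0.266]
tool_rot: [-0.0, 0.742, 0.67, -0.002]
contact_force: [0.9, -0.3, -0.9]
gripper_width: 0.998
grasp_force: 0.0
```

Request:
{"op": "arm_command", "data": {
  "commands": [0, 0, 0, 0, 0, -8, 1, 0, 0, 0, 0, 0, -16, 1, 0, 0, 0, 0, 0, -20, 1, 0, 0, 0, 0, 0, -20, 1]
}}

```text
t: 11.7
eef_pos: [0.4687, 0.1802, 0.2662]
tool_rot: [-0.0, 0.618, 0.786, -0.001]
contact_force: [0.1, 0.4, -0.7]
gripper_width: 1.001
grasp_force: 0.0
```

```bash
python3 - <<'E'
from h import *
import pickle
o=get_obs();print(o["t"],o["eef_pos"],o["q"].round(2))
c=snap("wrist"); pickle.dump(c,open("w3.pkl","wb"))
u,v=proj(c,[.429,.254,.1]);print(u,v)
x0=int(np.clip(u-130,0,380));y0=int(np.clip(v-100,0,205));print(x0,y0)
k=c["img"][y0:y0+195,x0:x0+260,::-1]
cv2.imwrite("pics/w3.png",cv2.resize(k,(780,585),interpolation=cv2.INTER_CUBIC))
E
```

```text
11.7 [0.46867451 0.180172   0.26619553] [-1.14  0.13  0.73  1.9  -0.09  1.15 -0.14]
295.1213749953524 96.94526625974027
165 0
```

View pics/w3.png

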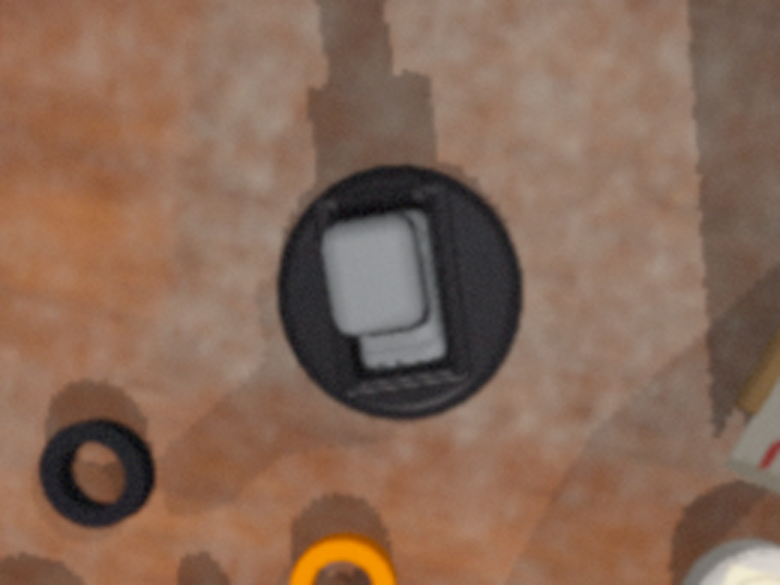

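The view shows the scanner's tail at crop (375,274) with its edges turned about 8° in the image, and the foot's circle at crop (400,290).

```bash
python3 - <<'E'
from h import *
import pickle
c=pickle.load(open("w3.pkl","rb")); Q=[onz(c,165+x/3,y/3,.154)[:2] for x,y in[(322,225),(412,213),(428,325),(337,335)]]
print(np.round(Q,3),np.mean(Q,0)); f=lambda a,b:np.degrees(np.arctan2(*(b-a)[::-1]))
print(f(Q[0],Q[1]),f(Q[3],Q[2]),f(Q[3],Q[0]),f(Q[2],Q[1]))
print("foot",onz(c,165+400/3,290/3,.008))
y=np.mean([f(Q[0],Q[1]),f(Q[3],Q[2]),f(Q[3],Q[0])-90,f(Q[2],Q[1])-90]);print(y)
m=np.mean(Q,0)
step([*m,.20],toolrot(y));step([*m,.08],toolrot(y))
E
```

```text
[[0.41  0.265]
 [0.434 0.275]
 [0.446 0.246]
 [0.42  0.237]] [0.42753896 0.25564748]
20.657272611503902 19.622796852873392 110.08712264676022 111.71579424055858
foot [0.42640905 0.25791687 0.008     ]
20.520746587924023
[ 0.0831 -0.0223  0.0664] [-0.1  0.  -7. ]
[ 0.0832 -0.022   0.1864] [-0.1  0.  -7. ]
```

Request:
{"op": "arm_command", "data": {
  "commands": [0.042, -0.011, 0, 0, 0, -3.5, 1, 0.083, -0.022, 0, 0, 0, -7, 1, 0.083, -0.022, 0.03, 0, 0, -7, 1, 0.083, -0.022, 0.066, 0, 0, -7, 1, 0.083, -0.022, 0.1, 0, 0, -7, 1, 0.083, -0.022, 0.1, 0, 0, -7, 1]
}}

```text
t: 12.35
eef_pos: [0.4254, 0.2538, 0.1636]
tool_rot: [-0.001, 0.569, 0.822, -0.005]
contact_force: [0.2, -0.7, -0.4]
gripper_width: 0.997
grasp_force: 0.0
```

```bash
python3 - <<'E'
from h import *
step([.4275,.256,.08],toolrot(20.5))
E
```

```text
[0.0016 0.0034 0.0836] [-0.5  0.2  0.1]
```

Request:
{"op": "arm_command", "data": {
  "commands": [0.001, 0.002, 0.02, 0, 0, 0, 1, 0.001, 0.002, 0.04, 0, 0, 0, 1, 0.001, 0.002, 0.055, 0, 0, 0, 1, 0.001, 0.002, 0.07, 0, 0, 0, 1, 0.001, 0.002, 0.084, 0, 0, 0, 1, 0.001, 0.002, 0.084, 0, 0, 0, 1]
}}

```text
t: 12.95
eef_pos: [0.4297, 0.2573, 0.083]
tool_rot: [-0.0, 0.569, 0.822, -0.001]
contact_force: [0.5, -0.0, 0.1]
gripper_width: 0.998
grasp_force: 0.0
```

Request:
{"op": "arm_command", "data": {
  "commands": [0, 0, 0, 0, 0, 0, 0, 0, 0, 0, 0, 0, 0, 0, 0, 0, 0, 0, 0, 0, 0, 0, 0, 0, 0, 0, 0, 0, 0, 0, 0, 0, 0, 0, 0, 0, 0, 0, 0, 0, 0, 0],
  "force": 60
}}

```text
t: 13.55
eef_pos: [0.4296, 0.2576, 0.0844]
tool_rot: [-0.001, 0.569, 0.822, -0.0]
contact_force: [-2.6, -1.3, 8.6]
gripper_width: 0.316
grasp_force: 57.9
```

Gripped at about 27 mm opening. I draw it straight up.

Request:
{"op": "arm_command", "data": {
  "commands": [0, 0, -0.01, 0, 0, 0, 0, 0, 0, -0.03, 0, 0, 0, 0, 0, 0, -0.05, 0, 0, 0, 0, 0, 0, -0.08, 0, 0, 0, 0, 0, 0, -0.11, 0, 0, 0, 0, 0, 0, -0.14, 0, 0, 0, 0, 0, 0, -0.16, 0, 0, 0, 0, 0, 0, -0.16, 0, 0, 0, 0]
}}

```text
t: 14.35
eef_pos: [0.432, 0.2586, 0.2469]
tool_rot: [0.0, 0.569, 0.822, 0.003]
contact_force: [0.3, -0.4, -1.6]
gripper_width: 0.32
grasp_force: 58.9
```

```bash
python3 - <<'E'
from h import *
# reported TCP sits 35mm past true tip; at grasp reported z .0844 with window at .014 => window = TCP + .0704 along tool z
bar=np.array([.568,.016,.048]); h=np.array([.33,-.944,0]); 
for T,L in((45,.10),):
    z=np.sin(np.radians(T))*h-np.array([0,0,np.cos(np.radians(T))])
    w=bar-L*z; tcp=w-.0704*z; print(w,tcp)
    ax=np.cross([0,0,-1],h); r=toolrot(20.5,ax,T); print(r.as_matrix()[:,2],z)
    step(tcp,r); step(tcp+[0,0,.06],toolrot(20.5,ax,20))
print(get_obs()["q"].round(2))
E
```

```text
[0.54466548 0.08275088 0.11871068] [0.52823797 0.1297435  0.168491  ]
[ 0.23334104 -0.66749679 -0.70710678] [ 0.23334524 -0.6675088  -0.70710678]
[-0.1547  0.0442  0.0783] [  1.3 -45.2   0. ]
[-0.1545  0.0445  0.0183] [  0.8 -20.2   0.1]
[-1.25  0.14  0.67  1.93 -0.1   1.09 -0.19]
```

Request:
{"op": "arm_command", "data": {
  "commands": [-0.015, 0.006, 0, 0, -7.5, 0, 0, -0.03, 0.012, 0, 0, -15, 0, 0, -0.045, 0.018, 0, 0, -22.5, 0, 0, -0.06, 0.024, 0, 0, -30, 0, 0, -0.075, 0.03, 0, 0, -37.5, 0, 0, -0.09, 0.036, 0, 0, -45, 0, 0, -0.09, 0.036, 0, 1, -45, 0, 0, -0.09, 0.036, 0, 1, -45, 0, 0]
}}

```text
t: 15.15
eef_pos: [0.4955, 0.1862, 0.2431]
tool_rot: [0.309, 0.526, 0.76, -0.225]
contact_force: [0.1, 0.0, -0.5]
gripper_width: 0.319
grasp_force: 59.2
```

```bash
cat > fin.py <<'E'
from h import *
bar=np.array([.568,.016,.048]); h=np.array([.33,-.944,0])
z=.7071*(h-np.array([0,0,1])); ax=np.cross([0,0,-1],h); r=toolrot(20.5,ax,45)
tcp=bar-.1704*z; step(tcp,r); o=get_obs(); print(o["t"],o["q"].round(2),o["eef_pos"])
w,x,y,zz=o["tool_rot"]; tz=R.from_quat([x,y,zz,w]).as_matrix()[:,2]; print(tz, "window",o["eef_pos"]+.0704*tz)
d=bar-o["eef_pos"]; print("along",d@tz,"miss",d-(d@tz)*tz)
E
python3 fin.py
```

```text
[0.007  0.0124 0.0981] [-0.  -0.1  0.2]
15.15 [-1.45  0.49  0.72  1.85  0.42  1.28 -0.57] [0.49551135 0.18620574 0.24307153]
[ 0.23303266 -0.66692601 -0.70774676] window [0.51191684 0.13925415 0.19324616]
along 0.26846810151047745 miss [ 0.00992682  0.00884262 -0.0050641 ]
```

Tilt reached easily. Now I close in along the line of sight.

Request:
{"op": "arm_command", "data": {
  "commands": [0.003, 0.006, 0.025, 0, 0, 0, 0, 0.006, 0.012, 0.05, 0, 0, 0, 0, 0.007, 0.012, 0.075, 0, 0, 0, 0, 0.007, 0.012, 0.09, 0, 0, 0, 0, 0.007, 0.012, 0.098, 0, 0, 0, 0, 0.007, 0.012, 0.098, 0, 0, 0, 0, 0.007, 0.012, 0.098, 0, 0, 0, 0]
}}

```text
t: 15.85
eef_pos: [0.5286, 0.1301, 0.1701]
tool_rot: [0.309, 0.526, 0.76, -0.224]
contact_force: [0.9, 0.1, -1.2]
gripper_width: 0.321
grasp_force: 59.1
```

```bash
python3 fin.py; python3 - <<'E'
from h import *
o=[]
for n,b in(("scene",(270,130,160,120)),("side",(240,130,160,120))):
    c=snap(n);x,y,w,h=b;o.append(cv2.resize(c["img"][y:y+h,x:x+w,::-1],(400,300),interpolation=cv2.INTER_CUBIC))
    import pickle;pickle.dump(c,open(n+"f.pkl","wb"))
cv2.imwrite("pics/f.png",np.hstack(o))
E
```

```text
[ 0.001  -0.0004  0.0013] [ 0.1 -0.1  0.1]
15.85 [-1.33  0.58  0.71  1.94  0.43  1.06 -0.57] [0.52858555 0.13009385 0.17005271]
[ 0.23510239 -0.66535607 -0.70853946] window [0.54513676 0.08325278 0.12017153]
along 0.17165862506617674 miss [-0.00094291  0.00012026 -0.0004258 ]
```

View pics/f.png

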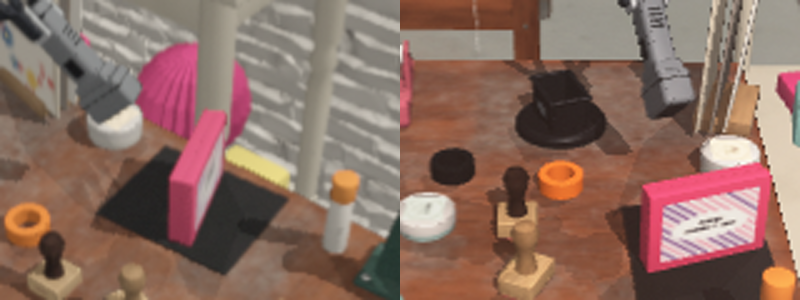

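The box stands on the mat showing its decorated face to the cameras, so the barcode faces the holster side. The scanner's nose is at scene (316,172) and side (347,173). I'll check its window and axis by triangulation.

```bash
python3 - <<'E'
from h import *
import pickle
s,d=[pickle.load(open(n+"f.pkl","rb")) for n in("scene","side")]
S=lambda x,y:(270+x*.4,130+y*.4); D=lambda x,y:(240+(x-400)*.4,130+y*.4)
print(tri(s,S(112,100),d,D(668,106)))
tz=np.array([.235,-.665,-.7085]); W=np.array([.5451,.0833,.1202])
X,Y=np.array([0.33,-.944,0]),0
ax1=np.cross(tz,[0,0,1]);ax1/=np.linalg.norm(ax1);ax2=np.cross(tz,ax1)
o=[]
for c,b in((s,(250,100)),(d,(260,100))):
    im=c["img"][:,:,::-1].copy(); im=im[b[1]:b[1]+120,b[0]:b[0]+120]; im=cv2.resize(im,(400,400),interpolation=cv2.INTER_CUBIC); k=400/120
    f=lambda p:tuple(int(v) for v in (np.array(proj(c,p))-b)*k)
    q=[W+a*.017*ax1+e*.029*ax2 for a,e in((1,1),(1,-1),(-1,-1),(-1,1))]
    cv2.polylines(im,[np.array([f(p) for p in q])],True,(0,255,0),1)
    cv2.line(im,f(W),f(W-.11*tz),(0,255,255),1); cv2.line(im,f(W),f([.568,.016,.048]),(0,0,255),1); o.append(im)
cv2.imwrite("pics/f2.png",np.hstack(o))
E
```

```text
(array([0.54152741, 0.09288911, 0.12197246]), np.float64(0.006254451957481306))
```

View pics/f2.png

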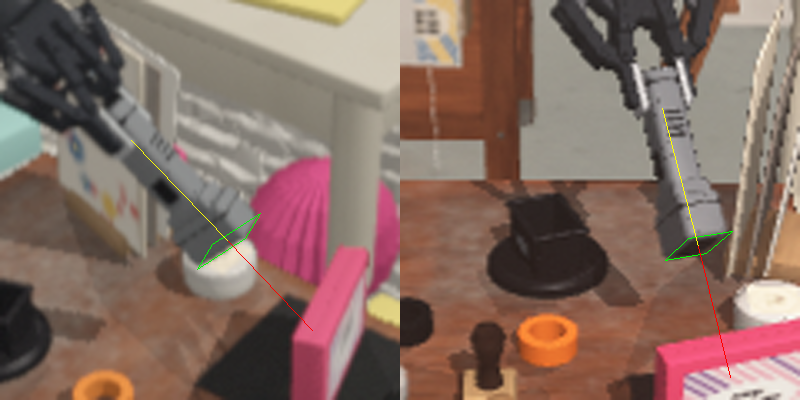

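The predicted nose outline and axis lie on the real scanner to within about 2 mm, and the line of sight meets the barcode's middle. I hold still briefly and hand in.

Request:
{"op": "arm_command", "data": {
  "commands": [0, 0, 0, 0, 0, 0, 0, 0, 0, 0, 0, 0, 0, 0, 0, 0, 0, 0, 0, 0, 0, 0, 0, 0, 0, 0, 0, 0]
}}

```text
t: 16.35
eef_pos: [0.5282, 0.1297, 0.1693]
tool_rot: [0.31, 0.525, 0.76, -0.225]
contact_force: [0.3, 0.6, -1.0]
gripper_width: 0.32
grasp_force: 59.1
```

```bash
python3 fin.py; python3 -c "
from station import hand_in; print(hand_in())"
```

```text
[0.0006 0.0001 0.0006] [0.1 0.  0.1]
16.35 [-1.33  0.58  0.71  1.94  0.43  1.06 -0.57] [0.52819248 0.12971814 0.16933406]
[ 0.23497156 -0.66703143 -0.70700597] window [0.54473448 0.08275913 0.11956084]
along 0.1709911193462344 miss [-0.00037053  0.00033831 -0.00044232]
the job is handed in; nothing more can be done
None
```

I handed the job in at 16.35 s (no verdict came back): the box stands on the mat with its barcode towards the holster, and the scanner is held at 45° about 100 mm in front, its line of sight on the barcode's middle to within a few mm.

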